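Walk the die block round to the fence

TASK

Without gripping or lifting it, walk the heavy blue die block round by pushing at its corners until one of its two long sides faces the aluminium fence roughly squarely, while the block is still well clear of the fence. Then push it forward until that long side lies flat against the fence, with the whole block between the two yellow bands. Leave the tin, the black offcut and the aluminium corner piece where they are.

Things in the scene. Friction and masses are not known exactly. Their poses are not given: they have to be found in the camera images.
- die: heavy blue die block, about 2.4 kg, loose on the carpeted bench: 90 mm (x) by 130 mm (y), 45 mm high, bright steel plate on top to 48 mm. Origin: centre of its underside. Its long sides are its +x and -x faces, each with a bright strip; either may go to the fence. Slides when pushed with 9 to 20 N through its middle, less at a corner, and stays where left
- fence: straight aluminium bar fixed to the bench, 520 x 40 mm, 40 mm high. Origin: bench level, middle of its working face (the upright face towards robot and block). x points from that face into the bar, away from the block; y runs along the bar. Two yellow bands, 10 mm wide, centred 110 mm either side of the origin. Block home: its origin 45 mm before the face (x = -0.045 here)
- tin: bystander: orange tin, 52 mm in diameter, 45 mm high, origin at the centre of its underside
- offcut: bystander: black U-shaped frame offcut lying flat, 140 mm (x) by 30 mm (y) by 24 mm high, origin at the centre of its underside
- stake: bystander: L-shaped aluminium corner piece lying flat, 16 mm wide bars 14 mm high; its legs reach 62 mm along x and 62 mm along y from the origin, which is at bench level under the corner
Things that resemble listed ones, but are neither listed nor needed, are in the scene too. There is more than one size of the die; the job needs the largest.

How it is judged:
On the way:
1. a long side of the block faces the fence roughly squarely (within 11 degrees) while the block's centre is still 65 mm or more from the fence's working face (20 mm clear) (angle between the x axis of die and the x axis of fence, either way round below 0.19 rad and x of die in the frame of fence below -0.065 m), for 0.1 s.
At the end, for the whole second after the job is handed in: A long side of the block lies flat against the fence (within 3 degrees, gap at its middle under 5 mm), the block stands wholly between the yellow bands (its centre within 43 mm of the fence's middle), flat on the bench and at rest (angle between the x axis of die and the x axis of fence, either way round below 0.05 rad and x of die in the frame of fence between -0.05 and -0.04 m and y of die in the frame of fence between -0.043 and 0.043 m and angle between die's own z axis and vertical below 0.05 rad and height (world z) of die below 0.004 m and linear speed of die below 0.01 m/s); the robot touches nothing.
It fails at once if the die block is lifted off the bench or tipped (height (world z) of die above 0.008 m or angle between die's own z axis and vertical above 0.12 rad).
It fails at once if the tin, the offcut or the corner piece is moved more than 15 mm (distance of any of tin, offcut, stake from where it was at the start of the episode above 0.015 m).
It also fails if it takes over 54 s, if anything falls off the work surface, if the arm or the gripper's body presses on something with over 40 N, if the wrist force passes 120 N, or if a joint passes its speed limit or range.

ROBOT

A 6-joint arm with a two-finger parallel gripper is mounted at the origin on the work surface. World frame = base frame: x ahead of the robot, y to its left, z up, the work surface at z = 0. Lengths are in m, angles in rad, forces in N, time in s.
With the tool pointing down it reaches from about 0.3 to 0.75 m from the base axis. Payload 8.5 kg.
Tool frame: the origin (TCP) lies between the finger pads; the fingertips stand robot.tip_reach ahead of it and the grasp point (between the pads) lies 5 mm behind it (robot.tip_reach is the distance from the TCP to the fingertips, in m); y points along the fingers, x is the direction in which the jaws open and shut, and the axes are right-handed (so a half turn about y gives the same grasp; the last joint's range is limited). The gripper opens to 88 mm and grips with 3 to 60 N. Pads are 18 mm wide; open, the fingers measure 123 mm over their backs; the gripper's body (75 mm by 187 mm) begins 45 mm behind the grasp point.
Start: joints at [1.08, 0.381, 1.297, -0, 1.464, -0.215], TCP at [0.15, 0.529, 0.253] pointing down, gripper open.
Joint ranges: [-3.11, 3.11], [-0.89, 2.33], [0.22, 2.48], [-1.42, 4.56], [0.17, 2.85], [-2.88, 2.88]. Speed limits (rad/s): [2.39, 2.39, 3.14, 3.14, 3.14, 3.14].

INTERFACE

Orientations are given as a 3x3 rotation matrix whose columns are the frame's x, y, z axes.
In Python, from workcell import robot gives the robot as it stands. The module is installed in compiled form; this text tells all that it offers.
- The arm moves only by the shell command python3 -m handwheel 'ROWS' [FORCE]. ROWS is JSON, a list of rows, each an object with "offset": the shift along the tool's x, y, z in m, a list of three; "angular": the turn, a rotation vector about the tool's x, y, z in rad, a list of three; "claw": the gripper command: -1 is shut, 1 is fully open, values between are in proportion. In form: [{"offset": [tx, ty, tz], "angular": [rx, ry, rz], "claw": claw}, ...]. A call has 1 to 10 rows; each row shifts and turns the commanded pose from where the row before left it, along the tool's axes as they then stand; what a row does not reach is not made up. A row lasts 1/12 s, in which the tool goes at most 41.7 mm and 7.16 degrees, less where a joint would pass 70% of its speed; a pose out of reach is approached as far as the arm can. A call is refused whole if a number of a shift passes 0.0417 or a number of a turn 0.125, either way. A call with a gripper value outside its range is refused whole. The fingers move at their own pace and stop on an object; FORCE is the grip in N (left out, the last holds). Time passes only in rows, so rows that do not move let the fingers close. It gives the time, the measured TCP pose, the force and the opening at its end, in the units of the state.
- robot.sense(): the state, without advancing time (a new reading comes with each control period).
- robot.grab_frame(name): name is "side" or "top"; returns a dict with "frame" (420x560x3 uint8, red, green, blue), "fx", "fy", "cx", "cy" (pixels), "pose" (4x4, takes a point from camera to world coordinates). Camera axes: x right, y up, looking along -z (the intrinsics and any distortion apply to the point x, -y, -z); pixel columns grow to the right and rows downward; lengths in m; the calibration is good to about 2 mm. A picture is of the moment at which its call begins. There is no depth.
- robot.close_job(): hands the job in, once; it reports no verdict.
The state is a dict: "time_s": time; "qpos": joint angles; "qd": joint speeds; "joint_efforts": joint torques, N m; "eef_pos": TCP position; "orientation": TCP orientation; "ft_force": force on the tool from outside, world axes, zero at the start; "wrist_torque": the same for the moment, N m; "width": finger opening in m.
Only numpy, scipy, OpenCV 4.12 (cv2) and the standard library are available. Lean on these libraries where they do the work, as an engineer would, in place of code of your own. Each camera call takes 0.05 s, during which the arm holds its last target.

## Working session

There is one attempt and no reset: what is moved stays moved. The work goes in short steps, Python scripts to look and compute and a shell command to move; the robot and the scene stay as the last step left them, time stands still between calls to the robot, and variables do not carry over. Pictures are saved under pics/ and viewed, and the job is handed in when it is done.

```bash
mkdir -p pics; python3 - <<'E'
from workcell import robot
import cv2,numpy as np
s=robot.sense()
for k,v in s.items(): print(k,np.round(v,3).tolist())
print(robot.tip_reach)
for n in("side","top"):
    f=robot.grab_frame(n); cv2.imwrite(f"pics/{n}0.png",f["frame"][:,:,::-1]); np.savez(f"pics/{n}0.npz",**f)
    print({k:(np.round(v,3).tolist() if not isinstance(v,str) else v) for k,v in f.items() if k!="frame"})
E
```

```text
time_s 0.0
qpos [1.08, 0.381, 1.298, 0.0, 1.464, -0.215]
qd [0.001, -0.002, 0.0, 0.0, -0.0, -0.001]
joint_efforts [-0.001, -43.792, -22.455, 0.071, 0.035, -0.0]
eef_pos [0.15, 0.529, 0.252]
orientation [[0.272, -0.001, -0.962], [0.962, -0.001, 0.272], [-0.001, -1.0, 0.0]]
ft_force [-0.659, 0.219, -0.274]
wrist_torque [0.014, -0.049, -0.04]
width 0.088
0.014
{'fx': 439.417, 'fy': 439.417, 'cx': 285.51, 'cy': 214.073, 'pose': [[0.701, 0.366, -0.613, 0.006], [-0.713, 0.339, -0.613, -0.534], [-0.017, 0.867, 0.499, 0.488], [0.0, 0.0, 0.0, 1.0]]}
{'fx': 539.465, 'fy': 539.465, 'cx': 279.233, 'cy': 205.314, 'pose': [[0.008, 0.992, -0.13, 0.379], [-1.0, 0.007, -0.01, -0.004], [-0.009, 0.13, 0.992, 1.289], [0.0, 0.0, 0.0, 1.0]]}
```

View pics/top0.png

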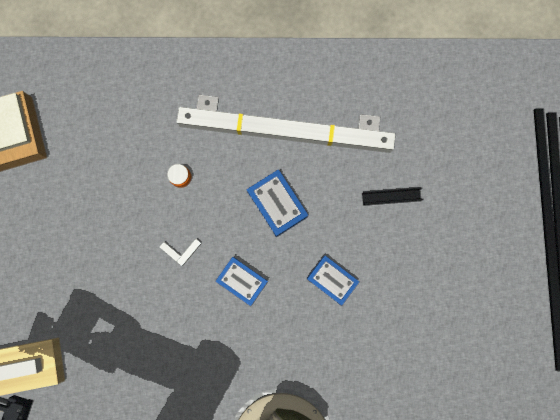

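View pics/side0.png

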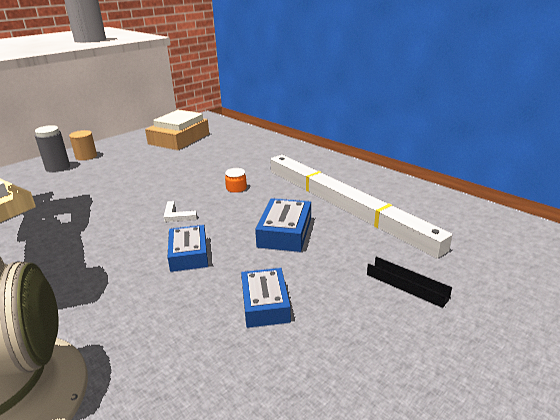

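```bash
cat > h.py <<'E'
import cv2,numpy as np
def ray(f,u,v,z):
    P=f["pose"]; d=P[:3,:3]@np.array([(u-f["cx"])/f["fx"],-(v-f["cy"])/f["fy"],-1.])
    o=P[:3,3]; return (o+d*(z-o[2])/d[2])[:2]
def blues(f):
    hsv=cv2.cvtColor(np.ascontiguousarray(f["frame"]),cv2.COLOR_RGB2HSV)
    m=cv2.inRange(hsv,(100,120,40),(125,255,255))
    m=cv2.morphologyEx(m,cv2.MORPH_OPEN,np.ones((2,2)))
    return [c for c in cv2.findContours(m,cv2.RETR_EXTERNAL,cv2.CHAIN_APPROX_NONE)[0] if cv2.contourArea(c)>300]
def top_rect(f,c,z=0.045):
    w=np.array([ray(f,u,v,z) for u,v in c[:,0]+0.0]).astype(np.float32)
    r=cv2.minAreaRect(w*1000); return r, cv2.boxPoints(r)
E
python3 - <<'E'
from h import *
f=dict(np.load("pics/top0.npz"))
for c in blues(f):
    r,b=top_rect(f,c); print(r,np.round(b).tolist())
hsv=cv2.cvtColor(f["frame"],cv2.COLOR_RGB2HSV)
def show(m,name,z,lo=20):
    for c in cv2.findContours(m,cv2.RETR_EXTERNAL,cv2.CHAIN_APPROX_NONE)[0]:
        if cv2.contourArea(c)>lo:
            r,b=top_rect(f,c,z); print(name,np.round(r[0]),np.round(r[1]),round(r[2],1),np.round(b).tolist())
show(cv2.inRange(hsv,(20,150,120),(35,255,255)),"yellow",.04,20)
show(cv2.inRange(hsv,(0,0,205),(180,40,255)),"white",.04,60)
show(cv2.inRange(hsv,(0,0,0),(180,255,35)),"black",.024,200)
show(cv2.inRange(hsv,(5,150,100),(15,255,255)),"orange",.02,20)
big=cv2.resize(f["frame"][70:320,130:450,::-1],None,fx=2.5,fy=2.4,interpolation=cv2.INTER_CUBIC); cv2.imwrite("pics/crop0.png",big)
E
```

```text
((364.6186218261719, 91.67373657226562), (98.4519271850586, 68.28187561035156), 55.7947883605957) [[309.0, 70.0], [365.0, 32.0], [421.0, 113.0], [364.0, 152.0]]
((368.65576171875, -117.10254669189453), (99.37863159179688, 67.76130676269531), 52.89277267456055) [[312.0, -136.0], [366.0, -177.0], [426.0, -98.0], [372.0, -57.0]]
((546.3448486328125, 11.56494140625), (130.64996337890625, 89.47374725341797), 32.84011459350586) [[467.0, 14.0], [516.0, -61.0], [625.0, 9.0], [577.0, 85.0]]
yellow [ 715. -113.] [ 7. 42.] 82.8 [[693.0, -114.0], [735.0, -119.0], [736.0, -112.0], [694.0, -106.0]]
yellow [742. 105.] [ 8. 40.] 82.5 [[721.0, 104.0], [761.0, 99.0], [762.0, 107.0], [722.0, 112.0]]
white [164. 596.] [29. 81.] 11.6 [[142.0, 633.0], [158.0, 554.0], [187.0, 560.0], [170.0, 639.0]]
white [366.  94.] [78. 47.] 55.8 [[325.0, 75.0], [364.0, 49.0], [408.0, 114.0], [369.0, 140.0]]
white [ 367. -113.] [76. 39.] 53.0 [[329.0, -132.0], [360.0, -155.0], [406.0, -94.0], [375.0, -71.0]]
white [448. 238.] [67. 67.] 50.9 [[401.0, 233.0], [453.0, 191.0], [495.0, 243.0], [443.0, 285.0]]
white [616. 249.] [46. 45.] 1.7 [[592.0, 271.0], [594.0, 226.0], [639.0, 227.0], [638.0, 272.0]]
white [ 706. -190.] [143.  38.] 83.2 [[679.0, -259.0], [717.0, -264.0], [733.0, -121.0], [695.0, -117.0]]
white [728.  -4.] [208.  38.] 83.2 [[697.0, -106.0], [735.0, -110.0], [760.0, 97.0], [722.0, 101.0]]
white [751. 182.] [143.  38.] 83.0 [[723.0, 114.0], [761.0, 109.0], [779.0, 251.0], [741.0, 255.0]]
white [744. 661.] [123.  64.] 17.2 [[676.0, 674.0], [695.0, 612.0], [812.0, 649.0], [793.0, 710.0]]
black [ 78. 596.] [50. 48.] 77.3 [[49.0, 576.0], [96.0, 566.0], [107.0, 615.0], [60.0, 625.0]]
black [ 479. -634.] [608.  51.] 1.3 [[174.0, -615.0], [176.0, -667.0], [783.0, -653.0], [782.0, -602.0]]
orange [603. 237.] [20. 45.] 44.3 [[580.0, 246.0], [611.0, 214.0], [626.0, 228.0], [594.0, 260.0]]
```

View pics/crop0.png

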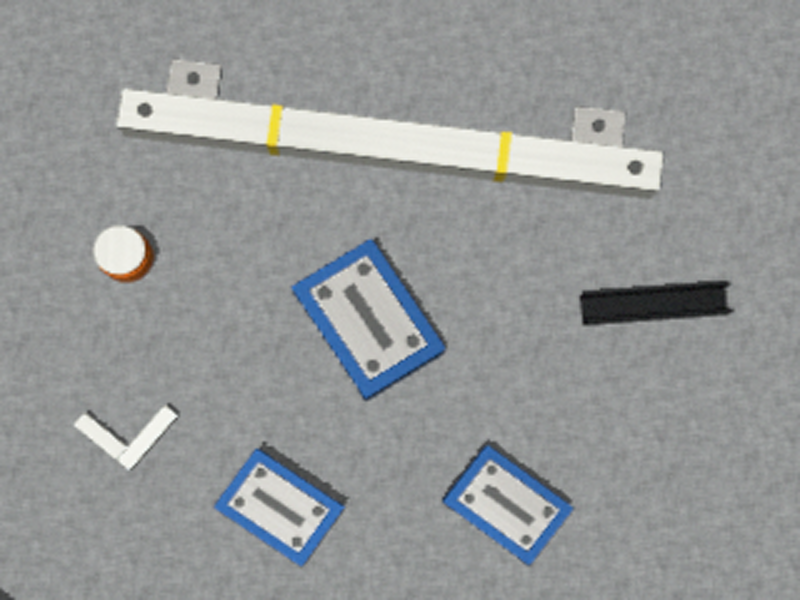

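```bash
cat >> h.py <<'E'
O=np.array([708.5,-1.7]); a=np.deg2rad(-6.9); EX=np.array([np.cos(a),np.sin(a)]); EY=np.array([-np.sin(a),np.cos(a)])
def F(p): d=np.asarray(p)-O; return np.array([d@EX,d@EY])
def st():
    from workcell import robot
    s=robot.sense(); p=np.array(s["eef_pos"])*1000; R=np.array(s["orientation"])
    xa=R[:2,0]; print("t",round(float(s["time_s"]),2),"tcp fence",np.round(F(p[:2]),1),"z",round(p[2],1),"yaw err deg",round(float(np.degrees(np.arctan2(xa@-EX,xa@EY))),2),"tilt",np.round(R[2],3),"F",np.round(s["ft_force"],1),"w",round(float(s["width"])*1000,1))
E
python3 -m handwheel '[{"offset":[0,0,0],"angular":[0,-0.078,0],"claw":-1},{"offset":[0,0,0],"angular":[0,-0.077,0],"claw":-1},{"offset":[-0.0287,0,-0.0244],"angular":[0,0,0],"claw":-1},{"offset":[-0.0287,0,-0.0244],"angular":[0,0,0],"claw":-1},{"offset":[-0.0287,0,-0.0244],"angular":[0,0,0],"claw":-1}]' 10; python3 -c "from h import *;st()"
```

```text
time_s: 0.52
eef_pos: [0.2122, 0.4337, 0.2522]
orientation: [[0.119, -0.001, -0.993], [0.993, -0.001, 0.119], [-0.001, -1.0, 0.0]]
ft_force: [0.8, -0.0, 0.6]
width: 0.057
t 0.52 tcp fence [-545.1  372.6] z 252.2 yaw err deg 0.07 tilt [-0.001 -1.     0.   ] F [ 0.8 -0.   0.6] w 57.0
```

```bash
python3 -m handwheel '[{"offset":[-0.0286,0,-0.0244],"angular":[0,0,0],"claw":-1},{"offset":[-0.0286,0,-0.0244],"angular":[0,0,0],"claw":-1},{"offset":[-0.0286,0,-0.0244],"angular":[0,0,0],"claw":-1},{"offset":[-0.0286,0,-0.0244],"angular":[0,0,0],"claw":-1},{"offset":[-0.0286,0,-0.0244],"angular":[0,0,0],"claw":-1},{"offset":[-0.0286,0,-0.0244],"angular":[0,0,0],"claw":-1},{"offset":[-0.0286,0,-0.0244],"angular":[0,0,0],"claw":-1},{"offset":[-0.0286,0,-0.0244],"angular":[0,0,0],"claw":-1},{"offset":[-0.0286,0,-0.0244],"angular":[0,0,0],"claw":-1},{"offset":[-0.0286,0,-0.0244],"angular":[0,0,0],"claw":-1}]' >/dev/null; python3 -m handwheel '[{"offset":[-0.0286,0,-0.0244],"angular":[0,0,0],"claw":-1},{"offset":[-0.0286,0,-0.0244],"angular":[0,0,0],"claw":-1},{"offset":[0,0,0],"angular":[0,0,0],"claw":-1},{"offset":[0,0,0],"angular":[0,0,0],"claw":-1}]';python3 -c "from h import *;st()"
```

```text
time_s: 1.68
eef_pos: [0.4618, 0.0577, 0.2522]
orientation: [[0.123, -0.001, -0.992], [0.992, 0.0, 0.123], [0.0, -1.0, 0.001]]
ft_force: [-1.0, 0.3, 0.6]
width: 0.0006
t 1.68 tcp fence [-252.1   29.3] z 252.2 yaw err deg -0.19 tilt [ 0.    -1.     0.001] F [-1.   0.3  0.6] w 0.6
```

Accurate. Descend to z≈0.022 and look from the side.

```bash
python3 -m handwheel '[{"offset":[0,0.04,0],"angular":[0,0,0],"claw":-1},{"offset":[0,0.04,0],"angular":[0,0,0],"claw":-1},{"offset":[0,0.04,0],"angular":[0,0,0],"claw":-1},{"offset":[0,0.04,0],"angular":[0,0,0],"claw":-1},{"offset":[0,0.03,0],"angular":[0,0,0],"claw":-1},{"offset":[0,0.02,0],"angular":[0,0,0],"claw":-1},{"offset":[0,0.018,0],"angular":[0,0,0],"claw":-1},{"offset":[0,0,0],"angular":[0,0,0],"claw":-1}]' >/dev/null
cat >> h.py <<'E'
def pic(i):
    from workcell import robot
    for n in("side","top"):
        f=robot.grab_frame(n); np.savez(f"pics/{n}{i}.npz",**f)
        g=f["frame"][:,:,::-1]
        g=g[100:340,120:440] if n=="side" else g[60:300,130:450]
        cv2.imwrite(f"pics/{n}{i}.png",cv2.resize(g,None,fx=2.4,fy=2.4))
E
python3 -c "from h import *;st();pic(1)"
```

```text
t 2.35 tcp fence [-254.9   31.6] z 22.4 yaw err deg 0.06 tilt [ 0.    -1.     0.006] F [-0.2  0.1 -1.1] w 0.6
```

View pics/side1.png

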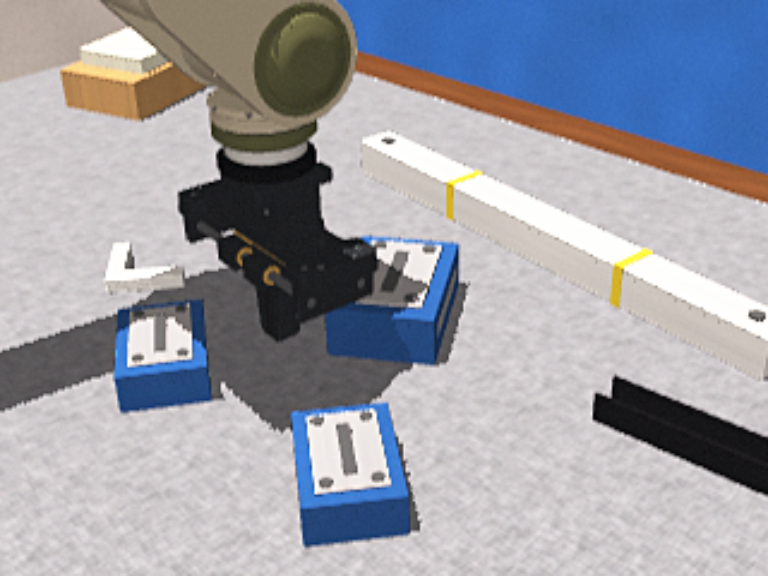

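View pics/top1.png

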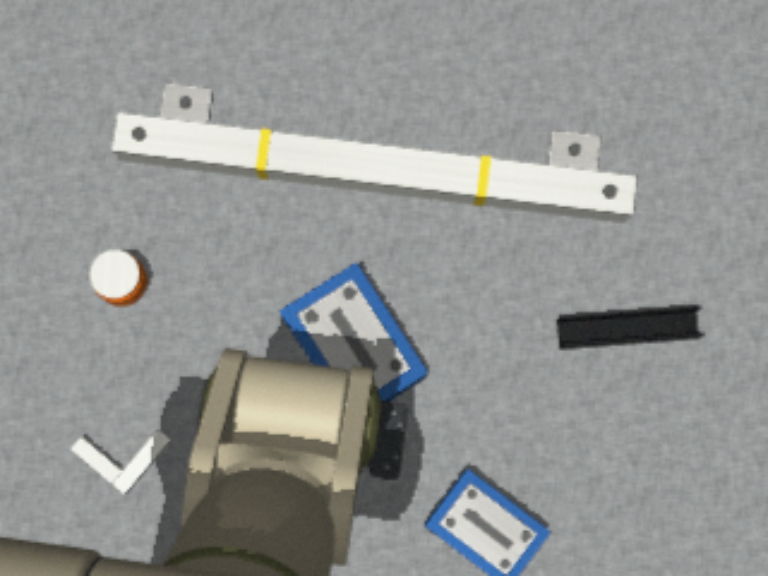

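```bash
python3 -m handwheel '[{"offset":[-0.009,0,-0.0075],"angular":[0,0,0],"claw":-1},{"offset":[-0.009,0,-0.0075],"angular":[0,0,0],"claw":-1},{"offset":[-0.0055,0,-0.005],"angular":[0,0,0],"claw":-1},{"offset":[-0.005,0,-0.0055],"angular":[0,0,0],"claw":-1},{"offset":[-0.0045,0,-0.0059],"angular":[0,0,0],"claw":-1},{"offset":[-0.004,0,-0.0062],"angular":[0,0,0],"claw":-1},{"offset":[-0.0034,0,-0.0066],"angular":[0,0,0],"claw":-1},{"offset":[0,0,0],"angular":[0,0,0],"claw":-1}]' >/dev/null
python3 -c "from h import *;st();pic(2)"
```

```text
t 3.12 tcp fence [-209.1  -11.1] z 25.2 yaw err deg -0.09 tilt [ 0.    -1.     0.004] F [-7.   0.1  0.2] w -0.0
```

View pics/top2.png

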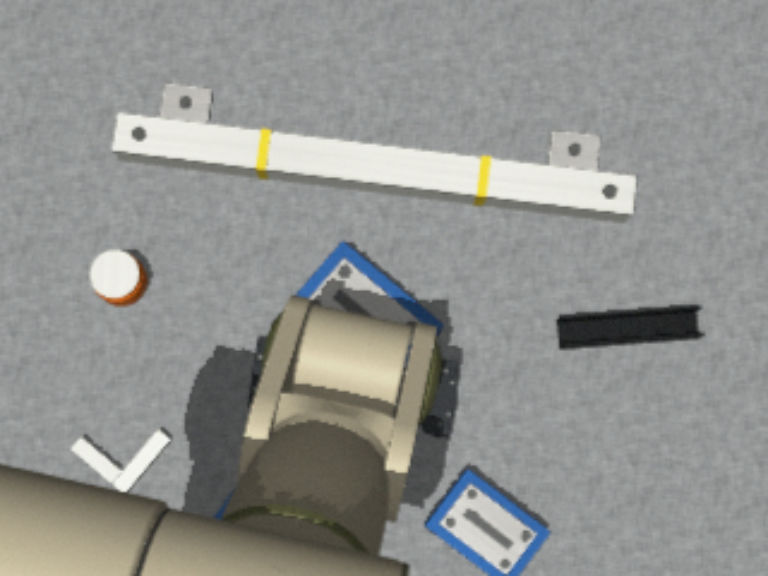

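View pics/side2.png

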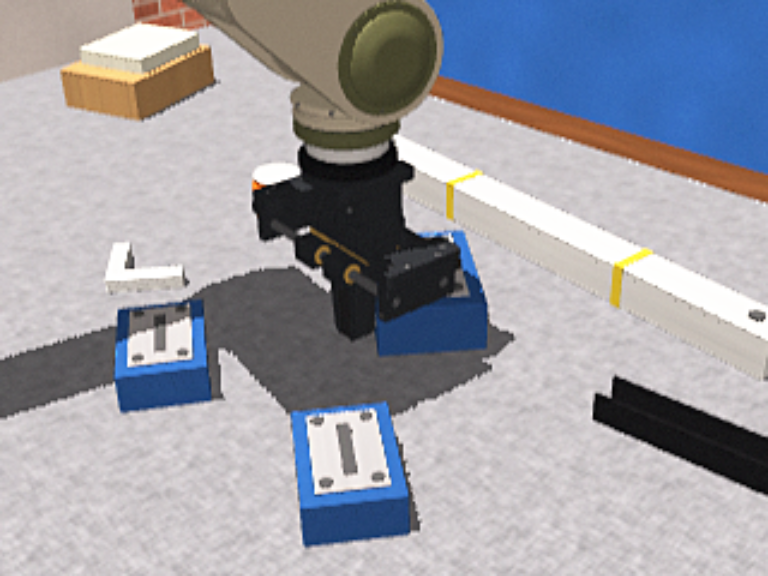

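```bash
python3 -m handwheel '[{"offset":[-0.0036,0.001,-0.006],"angular":[0,0,0],"claw":-1},{"offset":[-0.0031,0.001,-0.0063],"angular":[0,0,0],"claw":-1},{"offset":[-0.0025,0.001,-0.0065],"angular":[0,0,0],"claw":-1},{"offset":[-0.0019,0,-0.0067],"angular":[0,0,0],"claw":-1},{"offset":[-0.0013,0,-0.0069],"angular":[0,0,0],"claw":-1},{"offset":[0,0,0],"angular":[0,0,0],"claw":-1}]' >/dev/null
python3 -c "from h import *;st();pic(3)"
```

```text
t 3.72 tcp fence [-176.6  -23.6] z 22.2 yaw err deg -0.08 tilt [-0.    -1.     0.003] F [-6.2 -1.3  0.3] w 0.8
```

View pics/top3.png

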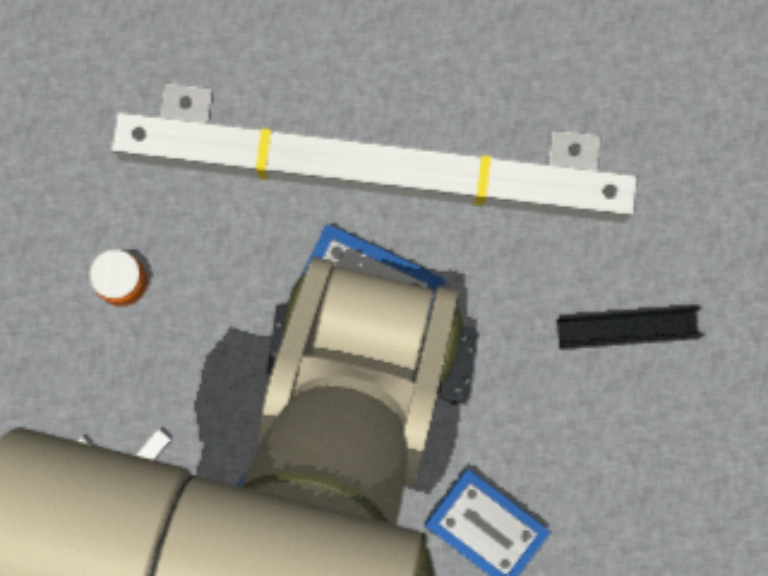

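```bash
python3 -m handwheel '[{"offset":[-0.0023,0,-0.0071],"angular":[0,0,0],"claw":-1},{"offset":[-0.0016,0,-0.0073],"angular":[0,0,0],"claw":-1},{"offset":[-0.0008,0,-0.0074],"angular":[0,0,0],"claw":-1},{"offset":[-0.0002,0,-0.004],"angular":[0,0,0],"claw":-1},{"offset":[0,0,0],"angular":[0,0,0],"claw":-1},{"offset":[0,0,0.02],"angular":[0,0,0],"claw":-1},{"offset":[0,0,0.04],"angular":[0,0,0],"claw":-0.2},{"offset":[0,0,0.04],"angular":[0,0,0],"claw":-0.2},{"offset":[0,0,0.02],"angular":[0,0,0],"claw":-0.2},{"offset":[0,0,0],"angular":[0,0,0],"claw":-0.2}]' >/dev/null
python3 -c "from h import *;st();pic(4)"
```

```text
t 4.65 tcp fence [-273.5  -27.6] z 22.6 yaw err deg -0.05 tilt [ 0.    -1.     0.003] F [ 0.9 -0.4 -0.5] w 24.6
```

View pics/top4.png

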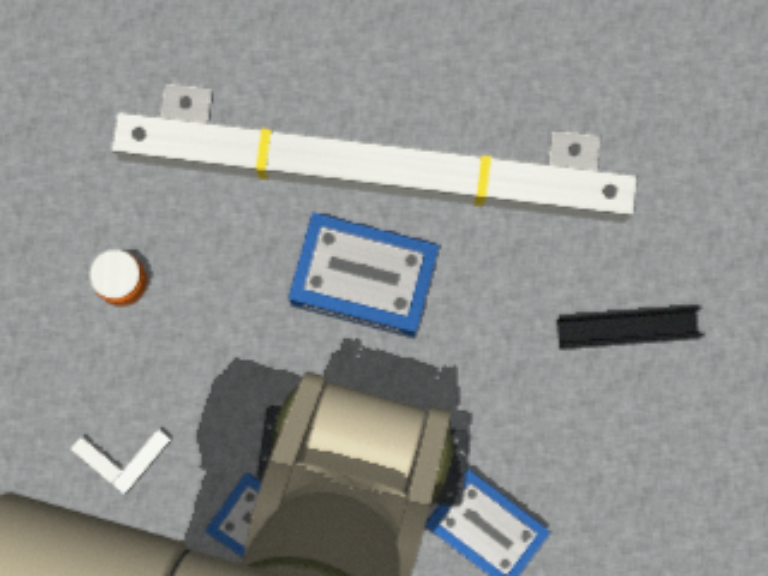

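View pics/side4.png

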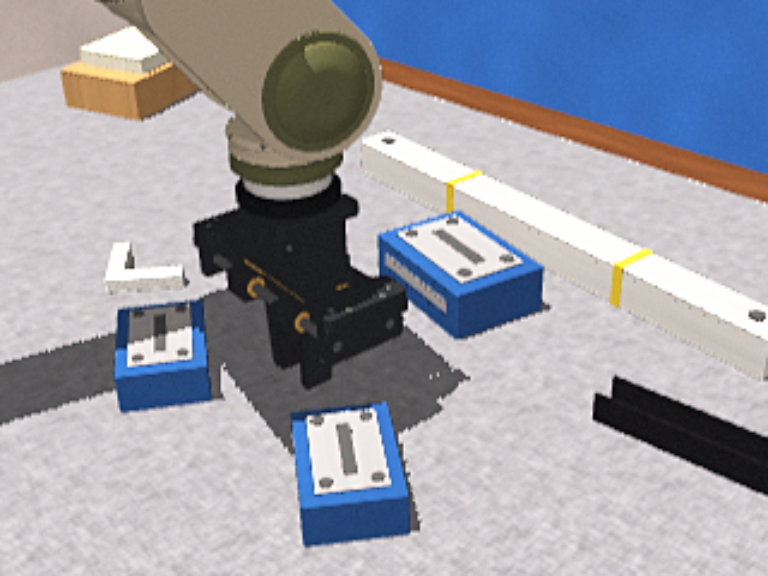

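```bash
cat >> h.py <<'E'
def die(i):
    f=dict(np.load(f"pics/top{i}.npz"))
    for c in blues(f):
        r,b=top_rect(f,c)
        if max(r[1])>115:
            e=max([b[1]-b[0],b[2]-b[1]],key=np.linalg.norm); e=e*np.sign(e[1]); e/=np.linalg.norm(e)
            print("die fence",np.round(F(r[0]),1),"size",np.round(r[1],1),"needs ccw deg",round(float(np.degrees(np.arctan2(e@EX,e@EY))),2),[np.round(F(q)).tolist() for q in b])
E
python3 -c "from h import *;die(0);die(4)"
```

```text
die fence [-162.6   -6.3] size [130.6  89.5] needs ccw deg 50.26 [[-241.0, -14.0], [-184.0, -82.0], [-84.0, 1.0], [-141.0, 70.0]]
die fence [-94.7  -7.3] size [128.8  93.2] needs ccw deg 7.49 [[-149.0, -65.0], [-57.0, -77.0], [-40.0, 50.0], [-133.0, 63.0]]
```

```bash
python3 -m handwheel '[{"offset":[0.01,0,-0.005],"angular":[0,0,0],"claw":0.6},{"offset":[0.01,0,-0.02],"angular":[0,0,0],"claw":0.6},{"offset":[0,0,-0.035],"angular":[0,0,0],"claw":0.6},{"offset":[0,0,-0.03],"angular":[0,0,0],"claw":0.6},{"offset":[0,0,-0.013],"angular":[0,0,0],"claw":0.6},{"offset":[0,0,0],"angular":[0,0,0],"claw":0.6}]';python3 -c "from h import *;st()"
python3 -m handwheel '[{"offset":[0,0,-0.008],"angular":[0,0,0],"claw":0.6},{"offset":[0,0,-0.008],"angular":[0,0,0],"claw":0.6},{"offset":[0,0,-0.008],"angular":[0,0,0],"claw":0.6},{"offset":[0,0,-0.007],"angular":[0,0,0],"claw":0.6},{"offset":[0,0,-0.007],"angular":[0,0,0],"claw":0.6},{"offset":[0,0,0],"angular":[0,0,0],"claw":0.6}]' >/dev/null; python3 -c "from h import *;st();pic(5);die(5)"
```

```text
time_s: 5.25
eef_pos: [0.546, 0.011, 0.022]
orientation: [[0.12, 0.005, -0.993], [0.993, -0.001, 0.12], [-0.0, -1.0, -0.005]]
ft_force: [-0.7, -0.7, -0.0]
width: 0.0701
t 5.25 tcp fence [-162.8   -6.9] z 22.0 yaw err deg -0.01 tilt [-0.    -1.    -0.005] F [-0.7 -0.7 -0. ] w 70.1
t 5.75 tcp fence [-130.7   -7.3] z 21.2 yaw err deg -0.02 tilt [-0.    -1.     0.006] F [-6.1 -1.7  1.4] w 70.9
```

View pics/top5.png

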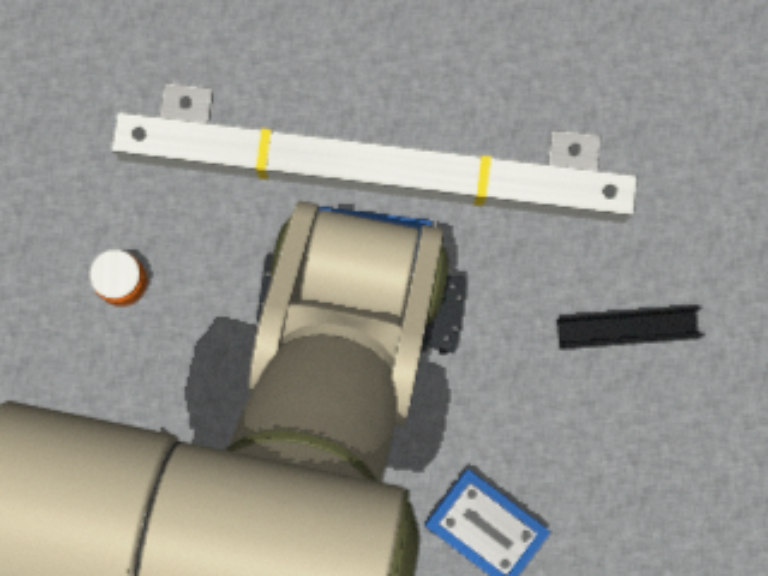

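View pics/side5.png

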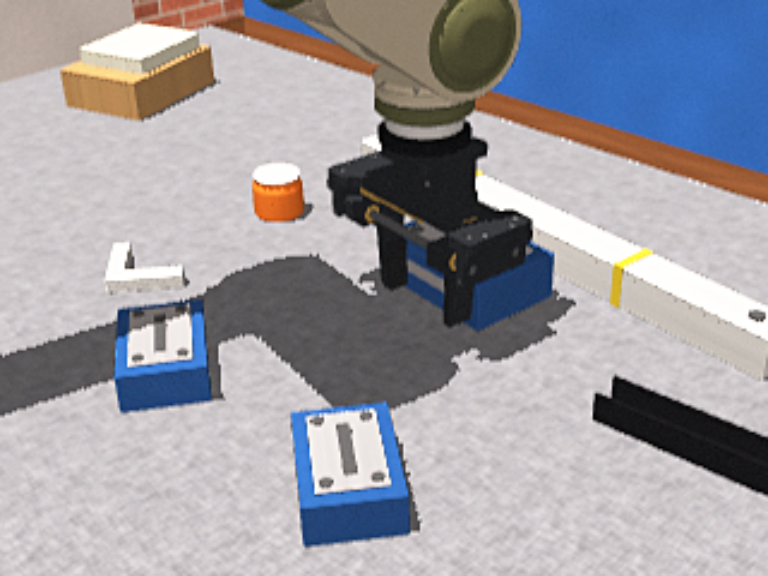

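```bash
python3 -m handwheel '[{"offset":[0,0,-0.007],"angular":[0,0,0],"claw":0.6},{"offset":[0,0,-0.007],"angular":[0,0,0],"claw":0.6},{"offset":[0,0,-0.006],"angular":[0,0,0],"claw":0.6},{"offset":[0,0,-0.004],"angular":[0,0,0],"claw":0.6},{"offset":[0,0,0],"angular":[0,0,0],"claw":0.6}]' |grep force; python3 -c "from h import *;st()"
python3 -m handwheel '[{"offset":[0,0,-0.002],"angular":[0,0,0],"claw":0.6},{"offset":[0,0,-0.002],"angular":[0,0,0],"claw":0.6},{"offset":[0,0,0],"angular":[0,0,0],"claw":0.6}]' |grep force; python3 -c "from h import *;st()"
```

```text
ft_force: [-9.9, 0.8, 3.0]
t 6.27 tcp fence [-107.5   -6.8] z 21.2 yaw err deg 0.01 tilt [ 0.    -1.     0.007] F [-9.9  0.8  3. ] w 70.5
ft_force: [-12.9, 1.7, 5.3]
t 6.52 tcp fence [-104.5   -6.7] z 21.2 yaw err deg 0.02 tilt [ 0.    -1.     0.009] F [-12.9   1.7   5.3] w 70.6
```

```bash
python3 -m handwheel '[{"offset":[0,0,-0.002],"angular":[0,0,0],"claw":0.6},{"offset":[0,0,-0.001],"angular":[0,0,0],"claw":0.6},{"offset":[0,0,0],"angular":[0,0,0],"claw":0.6}]' |grep force; python3 -c "from h import *;st()"
python3 -m handwheel '[{"offset":[0,0,-0.001],"angular":[0,0,0],"claw":0.6},{"offset":[0,0,-0.001],"angular":[0,0,0],"claw":0.6},{"offset":[0,0,0],"angular":[0,0,0],"claw":0.6}]' |grep force; python3 -c "from h import *;st()"
```

```text
ft_force: [-13.9, 2.7, 5.6]
t 6.77 tcp fence [-101.6   -6.7] z 21.2 yaw err deg 0.02 tilt [ 0.    -1.     0.009] F [-13.9   2.7   5.6] w 70.5
ft_force: [-14.0, 1.8, 5.7]
t 7.02 tcp fence [-99.7  -6.7] z 21.2 yaw err deg 0.03 tilt [ 0.    -1.     0.009] F [-14.    1.8   5.7] w 70.3
```

```bash
python3 -m handwheel '[{"offset":[0,0,-0.001],"angular":[0,0,0],"claw":0.6},{"offset":[0,0,-0.001],"angular":[0,0,0],"claw":0.6},{"offset":[0,0,0],"angular":[0,0,0],"claw":0.6}]' |grep force; python3 -c "from h import *;st()"
python3 -m handwheel '[{"offset":[0,0,-0.001],"angular":[0,0,0],"claw":0.6},{"offset":[0,0,0],"angular":[0,0,0],"claw":0.6}]' |grep force; python3 -c "from h import *;st();pic(6)"
```

```text
ft_force: [-23.4, 2.2, 12.6]
t 7.27 tcp fence [-99.5  -6.7] z 21.2 yaw err deg 0.03 tilt [ 0.    -1.     0.014] F [-23.4   2.2  12.6] w 70.4
ft_force: [-28.0, 0.8, 14.7]
t 7.43 tcp fence [-99.5  -6.7] z 21.2 yaw err deg 0.04 tilt [ 0.    -1.     0.016] F [-28.    0.8  14.7] w 70.7
```

View pics/side6.png

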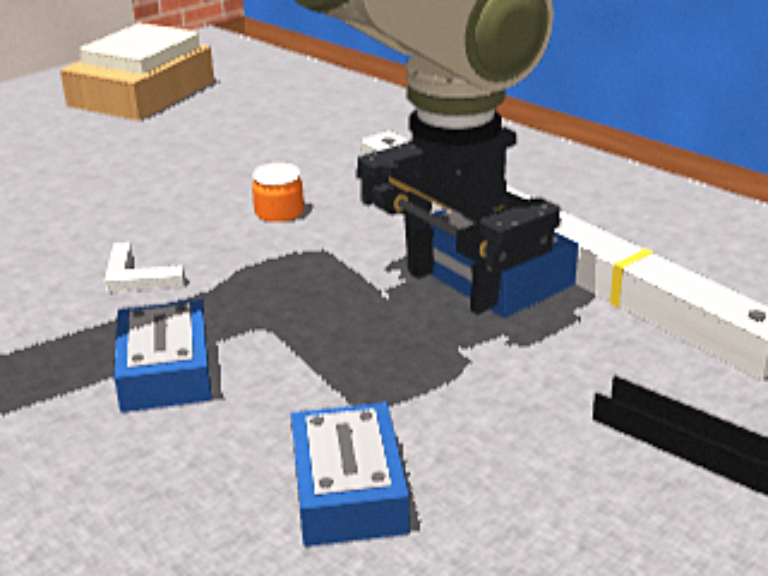

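```bash
python3 -m handwheel '[{"offset":[0,0,0.004],"angular":[0,0,0],"claw":0.6},{"offset":[0,0,0.01],"angular":[0,0,0],"claw":0.6},{"offset":[0,0,0.03],"angular":[0,0,0],"claw":0.6},{"offset":[0,0,0.04],"angular":[0,0,0],"claw":0.6},{"offset":[0,0,0.04],"angular":[0,0,0],"claw":0.6},{"offset":[0,-0.03,0.02],"angular":[0,0,0],"claw":0.6},{"offset":[0,-0.04,0],"angular":[0,0,0],"claw":0.6},{"offset":[0,-0.03,0],"angular":[0,0,0],"claw":0.6},{"offset":[0,0,0],"angular":[0,0,0],"claw":0.6}]' |grep force; python3 -c "from h import *;st();pic(7);die(7)"
```

```text
ft_force: [0.5, 0.2, 0.6]
t 8.28 tcp fence [-235.2   -7.2] z 127.1 yaw err deg -0.01 tilt [-0.001 -1.    -0.01 ] F [0.5 0.2 0.6] w 70.8
die fence [-49.5  -2. ] size [128.5  94. ] needs ccw deg 0.12 [[-97.0, -66.0], [-3.0, -66.0], [-2.0, 62.0], [-96.0, 62.0]]
```

View pics/top7.png

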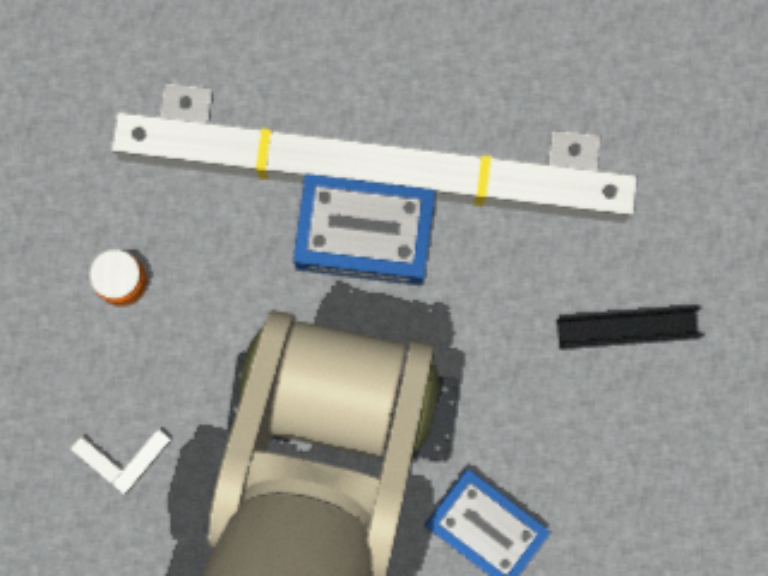

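View pics/side7.png

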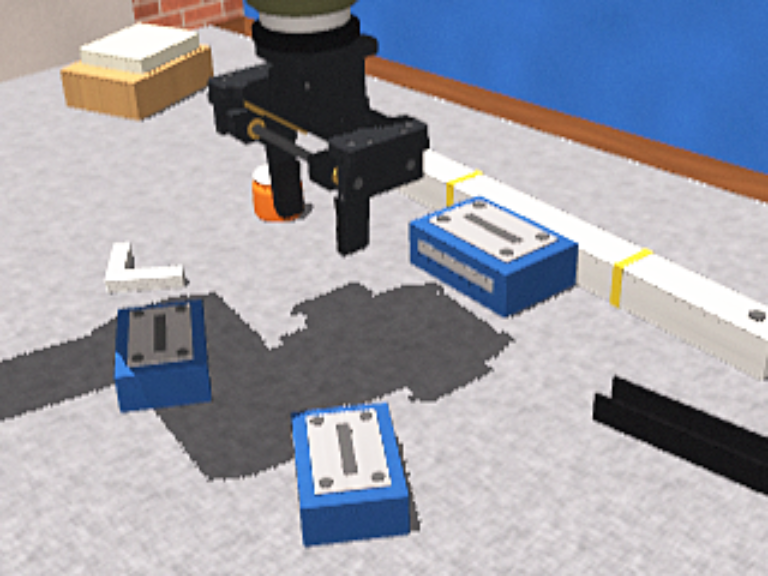

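```bash
python3 -c "
from workcell import robot
robot.close_job()"
```

```text
the job is handed in; nothing more can be done
```

I turned the largest blue die by pushing its rear corner with the closed fingers. I then pushed its rear long side forward with both open fingers until it seated against the fence, backed off and handed in at about 8.3 s. The die was never gripped or lifted. No verdict came back, so the figures below are my own measurements.

- **Turning milestone:** the die was about 7.5° off square with its centre about 93 mm from the fence face. It stayed there, at rest, while I moved the gripper to the two-finger push.
- **Seating:** the push force rose from 14 N to 28 N with no further movement. The finger position put the die's front face within about 1 mm of the fence.
- **Final top view:** the die is 0.1° off square and 2 mm from the fence's middle, between the yellow bands.
- **One disagreement:** the top-view outline read the die's centre at -49.5 mm and the front face 2–3 mm short of the fence. That outline includes part of the rear side (it measured 94 mm deep instead of 90) and falls about a pixel short at the front, so I trusted the contact reading. The side view shows no gap.
- **Bystanders:** the tin, offcut and corner piece look to be in the same place as in the earlier pictures. I compared them by eye only.
- **Robot at hand-in:** the gripper was clear of everything and the force reading was near zero.

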